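Set up the topping station beside the griddle

ROBOT

A 6-joint arm with a two-finger parallel gripper is mounted at the origin on the work surface. World frame = base frame: x ahead of the robot, y to its left, z up, the work surface at z = 0. Lengths are in m, angles in rad, forces in N, time in s.
With the tool pointing down it reaches from about 0.425 to 0.95 m from the base axis. Payload 3.5 kg.
Tool frame: the origin (TCP) lies at the very end of the fingers, on their centre line; the grasp point (between the pads) lies manip.tcp_to_grasp behind it (manip.tcp_to_grasp is the distance from the TCP to the grasp point, in m); z points along the fingers, y is the line along which they close (so a half turn about z gives the same grasp; the last joint's range is limited). The gripper opens to 85 mm and grips with 20 to 120 N. Pads are 22 mm wide; open, the fingers measure 114 mm over their backs; the gripper's body (76 mm by 85 mm) begins 54 mm behind the grasp point. The pads swing forward as they close: fully open they stand 13 mm farther back than shut.
Start: joints at [-1.431, 0.286, 1.577, -0, 1.279, -0.15], TCP at [0.193, -0.647, 0.231] pointing down, gripper open.
Joint ranges: [-2.77, 2.77], [-0.9, 2.22], [0.21, 2.48], [-1.53, 4.67], [0.24, 2.81], [-2.84, 2.84]. Speed limits (rad/s): [2.79, 2.79, 3.14, 3.14, 3.14, 3.14].

INTERFACE

Orientations are given as [roll, pitch, yaw] about the fixed x, y, z axes, in that order (R = Rz(yaw) Ry(pitch) Rx(roll)).
In Python, from workcell import manip, eyes gives the robot as it stands. The module is installed in compiled form; this text tells all that it offers.
- The arm moves only by the tool arm_command, never from a script. Its argument "steps" is one flat list of numbers, 6 for each row, row after row: the shift along the tool's x, y, z in units of 100 mm (1.0 is 100 mm), then the turn, a rotation vector about the tool's x, y, z in units of 45 degrees (1.0 is 45 degrees). A call has 1 to 5 rows; each row is the pose to reach, as a shift and turn from the pose commanded when the call began, along the tool's axes at that moment; what a row does not reach only later rows make up. A row lasts 1/12 s, in which the tool goes at most 41.7 mm and 7.16 degrees, less where a joint would pass 70% of its speed; a pose out of reach is approached as far as the arm can. A call with a number of a shift or a turn outside -1 to 1 is refused whole. A call with a gripper value outside its range is refused whole. "fingers" is the gripper's target within -1 to 1 (fully open at 1, half-way at 0, shut at -1), set as the call begins (left out, the last holds). The fingers move at their own pace and stop on an object; "newtons" is the grip in N (left out, the last holds). Time passes only in rows, so rows that repeat a pose let the fingers close. It gives the time, the measured TCP pose, the force, the opening and the grip force at its end, in the units of the state.
- manip.read_state(): the state, without advancing time (a new reading comes with each control period).
- eyes.camera(name): name is "scene" or "top" or "wrist"; returns a dict with "image" (480x640x3 uint8, blue, green, red), "mtx" (3x3 intrinsics, pixels), "dist_coeffs" ([k1, k2, p1, p2, k3] as OpenCV has them; the pictures are not rectified), "rvec" (rotation vector, rad) and "tvec" (3), from world to camera coordinates, as OpenCV has them. Camera axes: x right, y down, z forward; pixel columns grow to the right and rows downward; lengths in m; the calibration is good to about 2 mm. A picture is of the moment at which its call begins. There is no depth.
- manip.finish_job(): hands the job in; it is judged then, once.
Trained networks look in a picture, given as the dict that the camera call returned (one of the last four; its "shot" number tells which), for a name from the list of things; names that differ only in an ending like _2 or _b are one class to them, and where a whole thing is asked for, a point or a joint stands for the part that bears it (a point fixed in the world has none). Each returns a list of dicts, best first, with "conf" (0 to 1); they miss things now and then, are a little off and sometimes report something else, mostly with a low value. They report only what shows in the picture. A call takes as long as a camera call. They do not tell look-alikes from the thing itself.
- eyes.trace(label, picture): "region" (480x640 bool, what is visible of it).
- eyes.pinpoint(label, picture): "at" ([x, y, z] in m, in world coordinates, good to about 4 mm: a listed point, or the origin of a listed thing).
The state is a dict: "t": time; "joint_positions": joint angles; "qvel": joint speeds; "effort": joint torques, N m; "position": TCP position; "orientation": TCP orientation; "wrist_force": force on the tool from outside, world axes, zero at the start; "wrist_torque": the same for the moment, N m; "finger_gap": opening from 0.0 (shut) to 1.0 (fully open); "finger_force": force on a finger pad.
Only numpy, scipy, OpenCV 4.12 (cv2) and the standard library are available. Lean on these libraries where they do the work, as an engineer would, in place of code of your own. Each camera call takes 0.05 s, during which the arm holds its last target. There are 200 camera calls.

TASK

Set up the topping station, one tub after another in this order: first bring the older green-lidded tub (white dot on its lid) from the rear bay of the grey tray to the front bay, at the orange end, and put the new green-lidded tub in the rear bay behind it. Then, on the middle of the round cork mat, stack the blue-lidded tub, the yellow-lidded tub on it and the red-lidded tub on top, each centred on the one below. Set every tub down upright rather than dropping it, and leave the shaker, the dish and the jar where they stand.

Things in the scene. Friction and masses are not known exactly. Their poses are not given: they have to be found in the camera images.
- tray: fixed grey plastic tray, 208 mm (its x) by 100 mm (its y), floor 4 mm above the table, rim 4 mm thick and 10 mm high above the table; origin at the centre of its underside. Its -x end is the front and has an orange rim; centres of the two ringed round bays lie on its x axis: front bay at x = -48 mm, rear bay at x = +48 mm. It may stand to the left or to the right, turned by up to 0.4 rad from the table's axes, orange end towards the robot
- mat: fixed round cork mat, 110 mm in diameter, 6 mm thick, with a dark ring of 76 mm diameter printed about its middle; origin at the centre of its underside, z up
- old_green: loose round food tub with a flat green lid and white sides, 60 mm in diameter and 60 mm high with the lid, straight-sided and stiff, 0.07 to 0.28 kg, with a white round paper dot on the lid: the older stock. At the start it stands in the rear bay of the tray; origin at the centre of its underside, z up
- new_green: loose round food tub with a flat plain green lid and white sides, 60 mm in diameter and 60 mm high with the lid, straight-sided and stiff, 0.07 to 0.28 kg, no dot: the new stock; origin at the centre of its underside, z up
- blue_tub: loose round food tub with a flat blue lid and white sides, 68 mm in diameter and 55 mm high with the lid, straight-sided and stiff, 0.07 to 0.28 kg, the widest; origin at the centre of its underside, z up
- yellow_tub: loose round food tub with a flat yellow lid and white sides, 56 mm in diameter and 46 mm high with the lid, straight-sided and stiff, 0.07 to 0.28 kg; origin at the centre of its underside, z up
- red_tub: loose round food tub with a flat red lid and white sides, 46 mm in diameter and 44 mm high with the lid, straight-sided and stiff, 0.07 to 0.28 kg, the smallest; origin at the centre of its underside, z up
- shaker: loose spice shaker among the tubs, to be left alone: steel with a black cap, 34 mm in diameter, 62 mm high; origin at the centre of its underside
- dish: loose white dish beyond the tubs, to be left alone: 84 mm in diameter, 18 mm high; origin at the centre of its underside
- jar: loose amber jar with a brass-coloured cap beyond the tubs, to be left alone: 60 mm in diameter, 75 mm high; origin at the centre of its underside
Things that resemble listed ones, but are neither listed nor needed, are in the scene too. There is more than one size of the yellow_tub; the one meant has the size given above.

How it is judged:
On the way, in this order (a step that is already met when the one before it is completed fails the run):
1. the older green tub stands in the front bay, released (x of old_green in the frame of tray between -0.063 and -0.033 m and y of old_green in the frame of tray between -0.015 and 0.015 m and z of old_green in the frame of tray below 0.01 m and angle between old_green's own z axis and vertical below 0.1 rad and contact force between old_green and the fingers below 0.1 N and linear speed of old_green below 0.03 m/s), for 0.2 s.
2. the new green tub stands in the rear bay, released (x of new_green in the frame of tray between 0.033 and 0.063 m and y of new_green in the frame of tray between -0.015 and 0.015 m and z of new_green in the frame of tray below 0.01 m and angle between new_green's own z axis and vertical below 0.1 rad and contact force between new_green and the fingers below 0.1 N and linear speed of new_green below 0.03 m/s), for 0.2 s.
3. the blue tub stands in the middle of the cork mat, released (horizontal distance between blue_tub and mat below 0.015 m and z of blue_tub in the frame of mat between 0 and 0.012 m and angle between blue_tub's own z axis and vertical below 0.1 rad and contact force between blue_tub and the fingers below 0.1 N and linear speed of blue_tub below 0.03 m/s), for 0.2 s.
4. the yellow tub stands on the blue tub, released (horizontal distance between yellow_tub and blue_tub below 0.012 m and z of yellow_tub in the frame of blue_tub between 0.049 and 0.061 m and angle between yellow_tub's own z axis and vertical below 0.1 rad and contact force between yellow_tub and the fingers below 0.1 N and linear speed of yellow_tub below 0.03 m/s), for 0.2 s.
5. the red tub stands on the yellow tub, released (horizontal distance between red_tub and yellow_tub below 0.012 m and z of red_tub in the frame of yellow_tub between 0.04 and 0.052 m and angle between red_tub's own z axis and vertical below 0.1 rad and contact force between red_tub and the fingers below 0.1 N and linear speed of red_tub below 0.03 m/s), for 0.2 s.
At the end, for the whole second after the job is handed in: Older green tub within 15 mm (along, across) of the front bay centre, new one of the rear bay; blue within 15 mm of the mat centre, yellow within 12 mm of blue, red within 12 mm of yellow, each resting on what is below; all upright within 0.1 rad, released, at rest (x of old_green in the frame of tray between -0.063 and -0.033 m and y of old_green in the frame of tray between -0.015 and 0.015 m and z of each of old_green, new_green in the frame of tray below 0.01 m and angle between each of old_green, new_green, blue_tub, yellow_tub, red_tub's own z axis and vertical below 0.1 rad and x of new_green in the frame of tray between 0.033 and 0.063 m and y of new_green in the frame of tray between -0.015 and 0.015 m and horizontal distance between blue_tub and mat below 0.015 m and z of blue_tub in the frame of mat between 0 and 0.012 m and horizontal distance between yellow_tub and blue_tub below 0.012 m and z of yellow_tub in the frame of blue_tub between 0.049 and 0.061 m and horizontal distance between red_tub and yellow_tub below 0.012 m and z of red_tub in the frame of yellow_tub between 0.04 and 0.052 m and linear speed of each of old_green, new_green, blue_tub, yellow_tub, red_tub below 0.02 m/s and contact force between each of old_green, new_green, blue_tub, yellow_tub, red_tub and the fingers below 0.1 N); the robot touches nothing.
It fails at once if the shaker is moved more than 30 mm or tipped (distance of shaker from where it was at the start of the episode above 0.03 m or angle between shaker's own z axis and vertical above 0.4 rad).
It fails at once if the dish is moved more than 30 mm or tipped (distance of dish from where it was at the start of the episode above 0.03 m or angle between dish's own z axis and vertical above 0.4 rad).
It fails at once if the jar is moved more than 30 mm or tipped (distance of jar from where it was at the start of the episode above 0.03 m or angle between jar's own z axis and vertical above 0.4 rad).
It fails at once if a tub is dropped or knocked flying (faster than 0.7 m/s while not held) ((linear speed of old_green above 0.7 m/s and contact force between old_green and the fingers below 0.1 N) or (linear speed of new_green above 0.7 m/s and contact force between new_green and the fingers below 0.1 N) or (linear speed of blue_tub above 0.7 m/s and contact force between blue_tub and the fingers below 0.1 N) or (linear speed of yellow_tub above 0.7 m/s and contact force between yellow_tub and the fingers below 0.1 N) or (linear speed of red_tub above 0.7 m/s and contact force between red_tub and the fingers below 0.1 N)).
It fails at once if a tub is tipped over (angle between any of old_green, new_green, blue_tub, yellow_tub, red_tub's own z axis and vertical above 0.8 rad).
It also fails if it takes over 122 s, if anything falls off the work surface, if the arm or the gripper's body presses on something with over 40 N, if the wrist force passes 120 N, or if a joint passes its speed limit or range.

## Working session

There is one attempt and no reset: what is moved stays moved. The work goes in short steps, Python scripts to look and compute and a tool call to move; the robot and the scene stay as the last step left them, time stands still between calls to the robot, and variables do not carry over. Pictures are saved under pics/ and viewed, at most 14 in all, crops included, and the job is handed in when it is done.

Besides the shell and the picture viewer there is one more tool, called as name(argument=value, ...) on one line, values as JSON. arm_command: Moves the arm, as the interface text tells. Shifts and turns lie within -1 to 1; 1 stands for 100 mm of shift or 45 degrees of turn. Its arguments: {"type":"object","properties":{"steps":{"type":"array","items":{"type":"number"}},"fingers":{"type":"number"},"newtons":{"type":"number"}},"required":["steps"]}

```bash
mkdir -p pics; cat > h.py <<'E'
import numpy as np, cv2
from scipy.spatial.transform import Rotation as Ro
from workcell import manip, eyes
def ray(p,uv,z):
    u=cv2.undistortPoints(np.array([[uv]],float),p['mtx'],p['dist_coeffs'])[0,0]
    R=cv2.Rodrigues(p['rvec'])[0];t=np.ravel(p['tvec']);c=-R.T@t;d=R.T@np.array([u[0],u[1],1.])
    return c+d*(z-c[2])/d[2]
def proj(p,X): return cv2.projectPoints(np.array([X],float),np.array(p['rvec'],float),np.array(p['tvec'],float),p['mtx'],p['dist_coeffs'])[0][0,0]
E
python3 - <<'E'
from h import *
print(manip.tcp_to_grasp, manip.read_state())
for n in ('top','scene'):
    p=eyes.camera(n);cv2.imwrite(f'pics/{n}0.png',p['image'])
    for l in ('tray','mat','old_green','new_green','blue_tub','yellow_tub','red_tub','shaker','dish','jar'):
        print(n,l,[(np.round(d['at'],3).tolist(),round(d['conf'],2),proj(p,d['at']).round().tolist()) for d in eyes.pinpoint(l,p)])
E
```

```text
0.0187 {'t': 0.0, 'joint_positions': array([-1.43101925e+00,  2.87206057e-01,  1.57814825e+00,  5.39995693e-06,
        1.27856185e+00, -1.49989534e-01]), 'qvel': array([-0.00055692,  0.00094008,  0.00045882,  0.00054626,  0.00111702,
       -0.00014409]), 'effort': array([ 6.33686886e-04, -4.05981088e+01, -2.92625159e+01, -8.54804603e-05,
        5.92424491e-03,  1.11855289e-05]), 'position': array([ 0.19281364, -0.64621249,  0.22993579]), 'orientation': array([-3.13929601e+00, -3.52304484e-04,  2.89764641e-01]), 'wrist_force': array([-0.12854404,  0.00383707,  0.38447552]), 'wrist_torque': array([0.01742974, 0.02671929, 0.01472671]), 'finger_force': 0.0, 'finger_gap': 1.0004674888856349}
top tray [([0.528, 0.323, 0.002], 0.86, [125.0, 257.0]), ([0.651, -0.096, 0.001], 0.39, [364.0, 193.0])]
top mat [([0.483, -0.326, -0.0], 0.79, [498.0, 290.0])]
top old_green [([0.629, 0.104, -0.002], 0.7, [253.0, 203.0]), ([0.579, 0.343, 0.001], 0.68, [116.0, 228.0])]
top new_green [([0.654, -0.096, -0.0], 0.93, [364.0, 191.0])]
top blue_tub [([0.626, 0.111, -0.002], 0.63, [249.0, 205.0])]
top yel
[... 594 characters left out ...]
 264.0]), ([0.499, 0.104, -0.003], 0.23, [321.0, 212.0])]
scene old_green [([0.57, 0.342, 0.008], 0.76, [406.0, 167.0])]
scene new_green [([0.659, -0.093, 0.002], 0.65, [333.0, 302.0]), ([0.529, 0.323, 0.001], 0.27, [385.0, 168.0])]
scene blue_tub [([0.626, 0.105, -0.001], 0.67, [376.0, 232.0])]
scene yellow_tub [([0.362, -0.082, 0.002], 0.93, [207.0, 233.0]), ([0.446, -0.022, -0.0], 0.83, [261.0, 234.0]), ([0.467, -0.116, -0.003], 0.59, [236.0, 266.0])]
scene red_tub [([0.5, 0.103, -0.001], 0.72, [321.0, 211.0])]
scene shaker [([0.55, -0.003, -0.002], 0.62, [311.0, 249.0])]
scene dish [([0.791, 0.158, -0.003], 0.89, [469.0, 251.0])]
scene jar [([0.784, -0.194, 0.002], 0.85, [370.0, 388.0])]
```

View pics/top0.png

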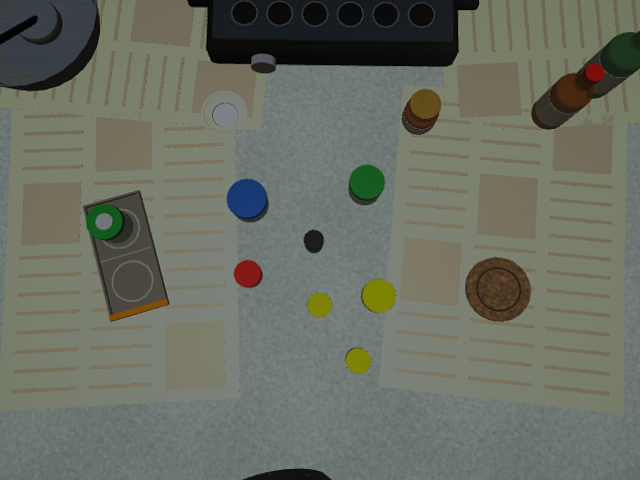

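View pics/scene0.png

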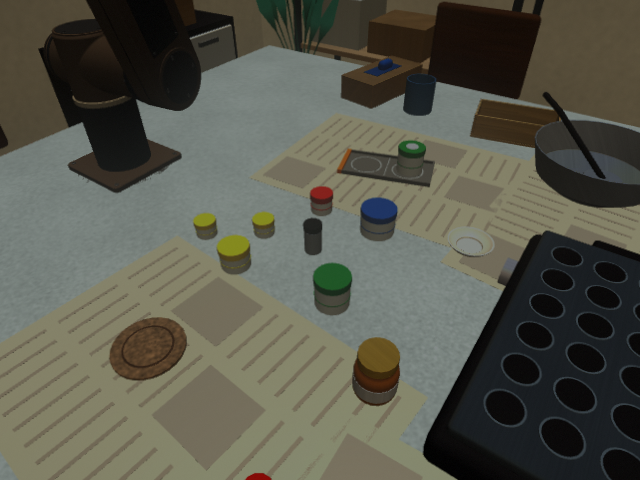

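Top view: the dotted green tub is in the tray at (104,222), plain green at (367,182), blue at (247,199), red at (248,274), shaker at (314,241), mat at (498,289). The yellow candidates are at (378,295), about 34 px wide, and (319,305) and (358,361), about 25 px each. The first fits 56 mm. I'll confirm that by measuring and in a crop.

```bash
cat >> h.py <<'E'
HS={'green':(45,80,60),'blue':(100,125,55),'yellow':(24,35,46),'red':(0,6,44)}
def lids(p,col,smin=120,amin=150):
    hsv=cv2.cvtColor(p['image'],cv2.COLOR_BGR2HSV);lo,hi,h=HS[col]
    m=cv2.inRange(hsv,(lo,smin,50),(hi,255,255))
    if col=='red': m|=cv2.inRange(hsv,(175,smin,50),(180,255,255))
    out=[]
    for c in cv2.findContours(m,cv2.RETR_EXTERNAL,cv2.CHAIN_APPROX_NONE)[0]:
        if cv2.contourArea(c)<amin: continue
        out.append((c[:,0].astype(float)))
    return out
def circ(pts):
    (x,y),r=cv2.minEnclosingCircle(pts.astype(np.float32)); 
    A=np.c_[2*pts,np.ones(len(pts))];s=np.linalg.lstsq(A,(pts**2).sum(1),rcond=None)[0]
    return s[0],s[1],2*np.sqrt(s[2]+s[0]**2+s[1]**2)
E
python3 - <<'E'
from h import *
p=eyes.camera('top')
for c,(a,b,h) in HS.items():
    for q in lids(p,c):
        w=np.array([ray(p,x,h/1000)[:2] for x in q]);print(c,q.mean(0).round(),np.round(circ(w),4))
t=eyes.trace('tray',p)[0];m=t['region'].astype(np.uint8)
q=max(cv2.findContours(m,0,1)[0],key=cv2.contourArea)[:,0]
w=np.array([ray(p,x.astype(float),.01)[:2] for x in q],np.float32);r=cv2.minAreaRect(w);print('tray',r,cv2.boxPoints(r).round(4).tolist())
hsv=cv2.cvtColor(p['image'],cv2.COLOR_BGR2HSV);o=cv2.inRange(hsv[:,:230],(8,150,80),(22,255,255));o[:180]=0
q=np.argwhere(o)[:,::-1];w=np.array([ray(p,x.astype(float),.01)[:2] for x in q],np.float32);print('orange',len(q),cv2.minAreaRect(w))
m=eyes.trace('mat',p)[0]['region'].astype(np.uint8);q=max(cv2.findContours(m,0,1)[0],key=cv2.contourArea)[:,0]
print('mat',circ(np.array([ray(p,x.astype(float),.006)[:2] for x in q])))
im=cv2.resize(p['image'][250:390,270:430],None,fx=4,fy=4,interpolation=2);cv2.imwrite('pics/yel.png',im)
E
```

```text
green [104. 222.] [0.581  0.3414 0.0579]
green [367. 182.] [ 0.6562 -0.0941  0.0573]
green [627.  50.] [ 0.8932 -0.5376  0.0379]
blue [247. 198.] [0.6257 0.1078 0.0659]
yellow [358. 360.] [ 0.3619 -0.0819  0.0399]
yellow [319. 305.] [ 0.4502 -0.0178  0.0388]
yellow [378. 295.] [ 0.4673 -0.1153  0.0543]
red [248. 273.] [0.4996 0.1026 0.0444]
red [595.  72.] [ 0.859  -0.4859  0.0313]
tray ((0.5324070453643799, 0.32054516673088074), (0.21179936826229095, 0.10451485961675644), 18.040605545043945) [[0.4154999852180481, 0.33739998936653137], [0.4478999972343445, 0.23810000717639923], [0.6492999792098999, 0.3037000000476837], [0.6169000267982483, 0.40299999713897705]]
orange 371 ((0.4376205801963806, 0.29100072383880615), (0.010665306821465492, 0.10037696361541748), 17.728700637817383)
mat (np.float64(0.4844595505515684), np.float64(-0.32330552605932766), np.float64(0.10889439217467119))
```

View pics/yel.png

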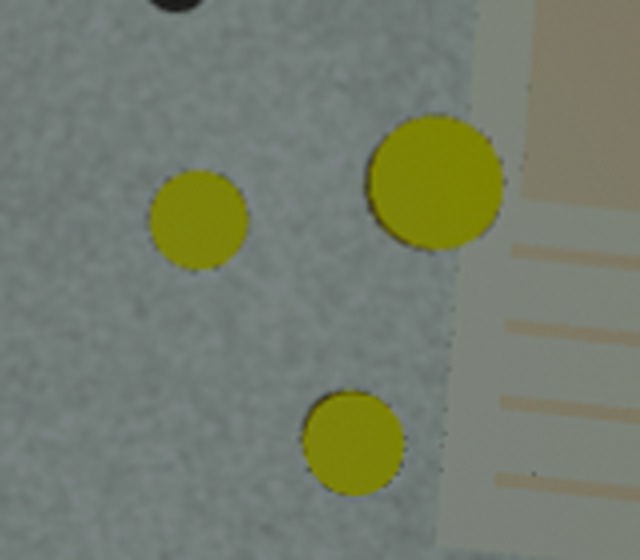

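The crop confirms it: the yellow tub at (378,295) measures 54 mm across the lid, the others about 39 mm, so this is the one meant. Moving towards the tray now; the current tool yaw (16.6°) already lines the fingers up with the tray's y axis (about 18°).

arm_command(steps=[0.8,-0.4,0,0,0,0,0.8,-0.4,0,0,0,0,0.8,-0.4,0,0,0,0], fingers=1, newtons=40)

```text
t: 1.5
position: [0.2618, -0.582, 0.2312]
orientation: [-3.14, -0.003, 0.293]
wrist_force: [0.3, -0.8, -0.7]
finger_gap: 1.001
finger_force: 0.0
```

arm_command(steps=[0.8,-0.4,0,0,0,0,0.8,-0.4,0,0,0,0,0.8,-0.4,0,0,0,0])

```text
t: 1.75
position: [0.3271, -0.5206, 0.2314]
orientation: [-3.14, -0.002, 0.294]
wrist_force: [-0.1, 0.3, 0.5]
finger_gap: 0.999
finger_force: 0.0
```

arm_command(steps=[0.8,-0.4,0,0,0,0,0.8,-0.4,0,0,0,0,0.8,-0.4,0,0,0,0])

```text
t: 2.0
position: [0.392, -0.4596, 0.2315]
orientation: [-3.14, -0.002, 0.294]
wrist_force: [-0.3, -0.6, 0.0]
finger_gap: 1.0
finger_force: 0.0
```

arm_command(steps=[0.8,-0.4,0,0,0,0,0.8,-0.4,0,0,0,0,0.8,-0.4,0,0,0,0])

```text
t: 2.25
position: [0.457, -0.3987, 0.2315]
orientation: [-3.141, -0.002, 0.294]
wrist_force: [-0.6, -0.9, 0.9]
finger_gap: 1.003
finger_force: 0.0
```

arm_command(steps=[0.48,-0.96,0,0,0,0,0.48,-0.96,0,0,0,0,0.48,-0.96,0,0,0,0])

```text
t: 2.5
position: [0.4724, -0.2941, 0.2311]
orientation: [-3.14, 0.0, 0.291]
wrist_force: [0.5, 0.4, 0.1]
finger_gap: 1.0
finger_force: 0.0
```

arm_command(steps=[0.48,-0.96,0,0,0,0,0.48,-0.96,0,0,0,0,0.48,-0.96,0,0,0,0])

```text
t: 2.75
position: [0.4909, -0.1883, 0.2315]
orientation: [-3.141, -0.0, 0.291]
wrist_force: [-0.1, -0.1, 0.4]
finger_gap: 1.0
finger_force: 0.0
```

arm_command(steps=[0.48,-0.96,0,0,0,0,0.48,-0.96,0,0,0,0,0.48,-0.96,0,0,0,0])

```text
t: 3.0
position: [0.5096, -0.0826, 0.2316]
orientation: [-3.141, -0.001, 0.291]
wrist_force: [0.6, -0.3, 0.0]
finger_gap: 0.996
finger_force: 0.0
```

arm_command(steps=[0.48,-0.96,0,0,0,0,0.48,-0.96,0,0,0,0,0.48,-0.96,0,0,0,0])

```text
t: 3.25
position: [0.5284, 0.0231, 0.2317]
orientation: [-3.141, -0.001, 0.292]
wrist_force: [0.6, -0.3, -0.1]
finger_gap: 1.0
finger_force: 0.0
```

arm_command(steps=[0.48,-0.96,0,0,0,0,0.48,-0.96,0,0,0,0,0.48,-0.96,0,0,0,0])

```text
t: 3.5
position: [0.5472, 0.1289, 0.2317]
orientation: [-3.141, -0.001, 0.292]
wrist_force: [-0.4, -0.1, 0.7]
finger_gap: 1.005
finger_force: 0.0
```

arm_command(steps=[0.48,-0.96,0,0,0,0,0.48,-0.96,0,0,0,0,0.48,-0.96,0,0,0,0])

```text
t: 3.75
position: [0.5659, 0.2348, 0.2315]
orientation: [-3.141, -0.001, 0.292]
wrist_force: [0.3, -1.0, -0.2]
finger_gap: 1.0
finger_force: 0.0
```

arm_command(steps=[0.3,-0.8,0,0,0,0,0.3,-0.8,0,0,0,0,0.3,-0.8,0,0,0,0,0.3,-0.8,0,0,0,0,0.3,-0.8,0,0,0,0])

```text
t: 4.17
position: [0.5714, 0.3168, 0.231]
orientation: [3.141, 0.001, 0.29]
wrist_force: [0.2, -0.4, 0.1]
finger_gap: 0.997
finger_force: 0.0
```

```bash
cat >> h.py <<'E'
def go(x,y,z):
    s=manip.read_state();d=np.array([x,y,z])-s['position'];R=Ro.from_euler('xyz',s['orientation']).as_matrix()
    a=s['orientation'][2];c,n=np.cos(a),np.sin(a)
    print('at',s['position'].round(4),'yaw',round(a,3),'-> shift x,y,z(100mm)',np.round([d[0]*c+d[1]*n,d[0]*n-d[1]*c,-d[2]],4)*10)
E
python3 - <<'E'
from h import *
p=eyes.camera('wrist');cv2.imwrite('pics/w1.png',p['image'])
q=eyes.camera('top')
for n,v in (('w',p),('t',q)):
    for k in lids(v,'green',90):
        w=np.array([ray(v,x,.064)[:2] for x in k]);print(n,k.mean(0).round(),len(k),np.round(circ(w),4))
    print([(d['at'],d['conf']) for d in eyes.pinpoint('old_green',v)],[(d['at'],d['conf']) for d in eyes.pinpoint('tray',v)])
go(.58,.34,.23)
E
```

```text
w [298. 202.] 181 [0.5795 0.3407 0.0585]
[([0.7912, 0.1578, -0.0041], 0.75), ([0.5798, 0.3401, 0.0095], 0.68)] [([0.5342, 0.3237, 0.0052], 0.66)]
t [104. 222.] 101 [0.5803 0.3401 0.058 ]
t [367. 182.] 97 [ 0.6554 -0.0937  0.0577]
t [626.  49.] 107 [ 0.8884 -0.5287  0.0519]
[([0.4929, 0.1034, -0.0012], 0.74), ([0.5781, 0.3466, 0.0041], 0.64)] [([0.5313, 0.3234, 0.0006], 0.66)]
at [0.5715 0.3162 0.2316] yaw 0.288 -> shift x,y,z(100mm) [ 0.149 -0.204  0.016]
```

View pics/w1.png

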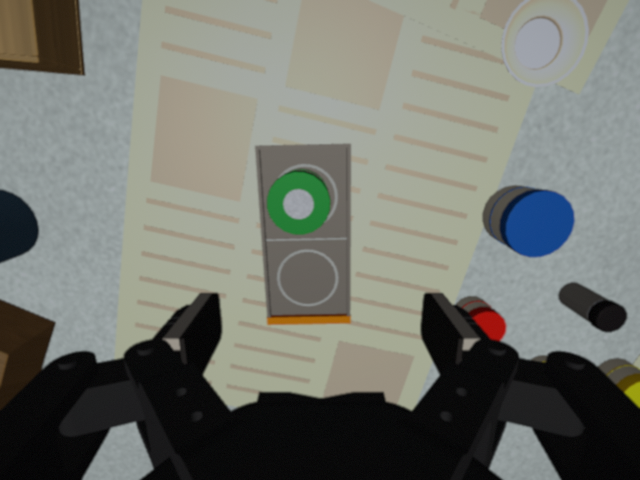

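```bash
python3 - <<'E'
from h import *
p=eyes.camera('wrist')
for uv,z in (((308,278),.004),((308.5,239),.004),((309.5,320),.010),((305,145),.010),((267,322),.01),((350,319),.01)): print(uv,ray(p,uv,z).round(4))
E
```

```text
(308, 278) [0.4856 0.3065 0.004 ]
(308.5, 239) [0.5318 0.3191 0.004 ]
(309.5, 320) [0.4361 0.2904 0.01  ]
(305, 145) [0.6305 0.3507 0.01  ]
(267, 322) [0.4189 0.3389 0.01  ]
(350, 319) [0.4512 0.2439 0.01  ]
```

arm_command(steps=[0.15,-0.2,0.0,0,0,0,0.15,-0.2,0.4,0,0,0,0.15,-0.2,0.8,0,0,0,0.15,-0.2,1,0,0,0,0.15,-0.2,1,0,0,0])

```text
t: 4.93
position: [0.5758, 0.3389, 0.124]
orientation: [3.14, 0.013, 0.289]
wrist_force: [-1.2, -0.2, -0.9]
finger_gap: 1.002
finger_force: 0.0
```

arm_command(steps=[0,0,0.3,0,0,0,0,0,0.6,0,0,0,0,0,0.85,0,0,0,0,0,1,0,0,0,0,0,1,0,0,0])

```text
t: 5.35
position: [0.5781, 0.3399, 0.0285]
orientation: [3.141, 0.005, 0.289]
wrist_force: [-0.4, -0.6, -0.3]
finger_gap: 1.001
finger_force: 0.0
```

arm_command(steps=[0,0,0.05,0,0,0,0,0,0.05,0,0,0,0,0,0.05,0,0,0,0,0,0.05,0,0,0,0,0,0.05,0,0,0], fingers=-1)

```text
t: 5.77
position: [0.5813, 0.3415, 0.0286]
orientation: [-3.141, -0.004, 0.29]
wrist_force: [0.0, -0.3, 3.6]
finger_gap: 0.688
finger_force: 43.8
```

arm_command(steps=[0,0,0,0,0,0,0,0,0,0,0,0,0,0,0,0,0,0,0,0,0,0,0,0,0,0,0,0,0,0])

```text
t: 6.18
position: [0.5813, 0.3415, 0.0286]
orientation: [-3.141, -0.004, 0.29]
wrist_force: [-0.5, -0.3, 6.2]
finger_gap: 0.69
finger_force: 43.8
```

arm_command(steps=[0,0,-0.1,0,0,0,0,0,-0.25,0,0,0,0,0,-0.4,0,0,0,0,0,-0.4,0,0,0])

```text
t: 6.52
position: [0.5822, 0.342, 0.0712]
orientation: [-3.141, -0.007, 0.29]
wrist_force: [0.8, -0.3, -0.5]
finger_gap: 0.695
finger_force: 43.7
```

arm_command(steps=[-0.2,0.01,0,0,0,0,-0.45,0.03,0,0,0,0,-0.75,0.06,0,0,0,0,-0.95,0.07,0,0,0,0,-1.0,0.07,0,0,0,0])

```text
t: 6.93
position: [0.4824, 0.3046, 0.0655]
orientation: [3.141, 0.004, 0.29]
wrist_force: [-0.1, 0.4, -1.7]
finger_gap: 0.69
finger_force: 43.7
```

arm_command(steps=[0,0,0,0,0,0,0,0,0.1,0,0,0,0,0,0.2,0,0,0,0,0,0.25,0,0,0,0,0,0.25,0,0,0])

```text
t: 7.35
position: [0.4852, 0.3051, 0.0388]
orientation: [3.141, 0.004, 0.289]
wrist_force: [-1.3, 0.6, -1.3]
finger_gap: 0.695
finger_force: 43.7
```

```bash
python3 - <<'E'
from h import *
q=eyes.camera('top')
for k in lids(q,'green',90):
    print(np.round(circ(np.array([ray(q,x,.08)[:2] for x in k])),4))
go(.487,.3065,.0286)
print(manip.read_state()['wrist_force'])
E
```

```text
[0.4695 0.2907 0.0293]
[ 0.6514 -0.0923  0.0566]
[ 0.8801 -0.5192  0.0516]
at [0.4856 0.3053 0.0396] yaw 0.29 -> shift x,y,z(100mm) [ 0.017 -0.007  0.11 ]
[ 0.18195873 -0.30765606 -1.65398556]
```

arm_command(steps=[0.02,0,0.03,0,0,0,0.02,0,0.06,0,0,0,0.02,0,0.09,0,0,0,0.02,0,0.105,0,0,0,0.02,0,0.105,0,0,0])

```text
t: 7.82
position: [0.4876, 0.3061, 0.0303]
orientation: [3.142, 0.001, 0.29]
wrist_force: [-1.1, -0.1, -1.4]
finger_gap: 0.692
finger_force: 43.7
```

arm_command(steps=[0,0,0,0,0,0,0,0,0,0,0,0,0,0,0,0,0,0])

```text
t: 8.07
position: [0.488, 0.3063, 0.0311]
orientation: [-3.142, -0.0, 0.29]
wrist_force: [0.1, -0.0, -1.3]
finger_gap: 0.689
finger_force: 43.7
```

arm_command(steps=[0,0,0.01,0,0,0,0,0,0.02,0,0,0,0,0,0.025,0,0,0,0,0,0.03,0,0,0,0,0,0.03,0,0,0])

```text
t: 8.48
position: [0.488, 0.3062, 0.0287]
orientation: [3.141, 0.0, 0.29]
wrist_force: [-3.0, -1.6, 4.3]
finger_gap: 0.69
finger_force: 43.9
```

arm_command(steps=[0,0,0,0,0,0,0,0,0,0,0,0,0,0,0,0,0,0])

```text
t: 8.73
position: [0.488, 0.3062, 0.0286]
orientation: [3.141, 0.0, 0.29]
wrist_force: [-2.6, -0.9, 5.3]
finger_gap: 0.689
finger_force: 43.9
```

arm_command(steps=[0,0,0,0,0,0,0,0,0,0,0,0,0,0,0,0,0,0,0,0,0,0,0,0,0,0,0,0,0,0], fingers=1)

```text
t: 9.15
position: [0.4879, 0.3062, 0.0277]
orientation: [3.142, -0.0, 0.29]
wrist_force: [0.6, -0.1, 0.4]
finger_gap: 0.997
finger_force: 0.0
```

arm_command(steps=[0,0,-0.1,0,0,0,0,0,-0.3,0,0,0,0,0,-0.6,0,0,0,0,0,-1,0,0,0,0,0,-1,0,0,0])

```text
t: 9.57
position: [0.4929, 0.3084, 0.1374]
orientation: [-3.14, -0.016, 0.29]
wrist_force: [1.7, 0.2, 1.5]
finger_gap: 0.998
finger_force: 0.0
```

arm_command(steps=[0,0,-0.4,0,0,0,0,0,-0.8,0,0,0,0.4,0.8,-0.8,0,0,0,0.4,0.8,-0.8,0,0,0,0.4,0.8,-0.8,0,0,0])

```text
t: 9.98
position: [0.5531, 0.2376, 0.2104]
orientation: [3.139, -0.006, 0.287]
wrist_force: [-0.3, 0.2, -0.0]
finger_gap: 1.003
finger_force: 0.0
```

```bash
python3 - <<'E'
from h import *
q=eyes.camera('top')
for k in lids(q,'green',90):
    print(np.round(circ(np.array([ray(q,x,.064 if x[0]<200 else .06)[:2] for x in k])),4))
go(.655,-.094,.2)
E
```

```text
[0.4852 0.3012 0.0474]
[ 0.6563 -0.0941  0.058 ]
[ 0.8902 -0.5302  0.0541]
at [0.5519 0.2382 0.2093] yaw 0.286 -> shift x,y,z(100mm) [0.053 3.478 0.093]
```

arm_command(steps=[0,0.87,0,0,0,0,0,0.87,0,0,0,0,0,0.87,0,0,0,0])

```text
t: 10.28
position: [0.5749, 0.1534, 0.2079]
orientation: [3.139, 0.0, 0.286]
wrist_force: [0.1, 0.1, -0.1]
finger_gap: 0.999
finger_force: 0.0
```

arm_command(steps=[0,0.87,0,0,0,0,0,0.87,0,0,0,0,0,0.87,0,0,0,0])

```text
t: 10.53
position: [0.5998, 0.0699, 0.208]
orientation: [3.139, -0.0, 0.285]
wrist_force: [-0.2, -0.1, -0.0]
finger_gap: 0.997
finger_force: 0.0
```

arm_command(steps=[0,0.87,0,0,0,0,0,0.87,0,0,0,0,0,0.87,0,0,0,0])

```text
t: 10.78
position: [0.6247, -0.0135, 0.2079]
orientation: [3.139, -0.0, 0.285]
wrist_force: [-0.1, 0.0, 0.1]
finger_gap: 1.001
finger_force: 0.0
```

arm_command(steps=[0.05,0.87,0,0,0,0,0.05,0.87,0,0,0,0,0.05,0.87,0,0,0,0,0.05,0.87,0,0,0,0,0.05,0.87,0,0,0,0])

```text
t: 11.2
position: [0.6529, -0.0898, 0.2074]
orientation: [-3.14, 0.001, 0.29]
wrist_force: [-0.3, 0.4, 0.2]
finger_gap: 1.0
finger_force: 0.0
```

```bash
python3 - <<'E'
from h import *
q=eyes.camera('wrist')
for k in lids(q,'green',90):
    print('new',np.round(circ(np.array([ray(q,x,.06)[:2] for x in k])),4))
q=eyes.camera('top')
for k in lids(q,'green',90):
    print(np.round(circ(np.array([ray(q,x,.064 if x[0]<200 else .06)[:2] for x in k])),4))
go(.655,-.094,.025)
E
```

```text
new [ 0.6563 -0.0932  0.0581]
[0.4871 0.3042 0.0587]
[ 0.8898 -0.5305  0.0609]
at [ 0.6528 -0.089   0.2076] yaw 0.291 -> shift x,y,z(100mm) [0.006 0.054 1.826]
```

arm_command(steps=[0.02,0.05,0.1,0,0,0,0.02,0.05,0.4,0,0,0,0.02,0.05,0.75,0,0,0,0.02,0.05,0.95,0,0,0,0.02,0.05,1,0,0,0])

```text
t: 11.72
position: [0.653, -0.0932, 0.1015]
orientation: [-3.136, 0.008, 0.291]
wrist_force: [-0.4, 0.1, -0.4]
finger_gap: 1.002
finger_force: 0.0
```

arm_command(steps=[0,0,0.3,0,0,0,0,0,0.55,0,0,0,0,0,0.7,0,0,0,0,0,0.81,0,0,0,0,0,0.81,0,0,0])

```text
t: 12.13
position: [0.6553, -0.0946, 0.0246]
orientation: [-3.139, 0.003, 0.29]
wrist_force: [-0.3, -0.1, -0.3]
finger_gap: 1.0
finger_force: 0.0
```

arm_command(steps=[0,0,0,0,0,0,0,0,0,0,0,0,0,0,0,0,0,0,0,0,0,0,0,0,0,0,0,0,0,0], fingers=-1)

```text
t: 12.55
position: [0.6584, -0.0957, 0.0293]
orientation: [3.139, -0.004, 0.29]
wrist_force: [-0.2, 0.3, 4.3]
finger_gap: 0.691
finger_force: 44.1
```

arm_command(steps=[0,0,0,0,0,0,0,0,0,0,0,0,0,0,0,0,0,0])

```text
t: 12.8
position: [0.6584, -0.0958, 0.0293]
orientation: [3.14, -0.004, 0.29]
wrist_force: [-0.0, 0.0, 6.1]
finger_gap: 0.686
finger_force: 44.2
```

arm_command(steps=[0,0,-0.1,0,0,0,0,0,-0.3,0,0,0,0,0,-0.6,0,0,0,0,0,-0.9,0,0,0,0,0,-1,0,0,0])

```text
t: 13.22
position: [0.6586, -0.096, 0.1318]
orientation: [3.138, -0.005, 0.29]
wrist_force: [0.5, 0.5, 0.3]
finger_gap: 0.687
finger_force: 43.7
```

arm_command(steps=[0,0,-0.4,0,0,0,0,0,-0.4,0,0,0,0,0,-0.4,0,0,0])

```text
t: 13.47
position: [0.6579, -0.0958, 0.1693]
orientation: [3.139, -0.004, 0.29]
wrist_force: [0.8, 0.8, -1.8]
finger_gap: 0.691
finger_force: 44.2
```

```bash
python3 - <<'E'
from h import *
go(.579,.335,.17)
E
```

```text
at [ 0.6579 -0.0958  0.1693] yaw 0.29 -> shift x,y,z(100mm) [ 0.475 -4.354 -0.007]
```

arm_command(steps=[0.03,-0.2,0,0,0,0,0.07,-0.55,0,0,0,0,0.1,-0.87,0,0,0,0])

```text
t: 13.72
position: [0.6395, -0.0086, 0.1635]
orientation: [-3.139, 0.004, 0.288]
wrist_force: [0.2, 0.8, -2.4]
finger_gap: 0.692
finger_force: 44.3
```

arm_command(steps=[0.1,-0.87,0,0,0,0,0.1,-0.87,0,0,0,0,0.1,-0.87,0,0,0,0])

```text
t: 13.97
position: [0.6225, 0.0833, 0.1633]
orientation: [-3.136, 0.005, 0.295]
wrist_force: [0.0, -0.7, -2.4]
finger_gap: 0.689
finger_force: 44.3
```

arm_command(steps=[0.1,-0.87,0,0,0,0,0.1,-0.87,0,0,0,0,0.1,-0.87,0,0,0,0])

```text
t: 14.22
position: [0.6075, 0.1688, 0.1637]
orientation: [-3.137, 0.005, 0.294]
wrist_force: [0.2, -0.7, -1.9]
finger_gap: 0.687
finger_force: 44.6
```

arm_command(steps=[0.1,-0.87,0,0,0,0,0.1,-0.87,0,0,0,0,0.1,-0.87,0,0,0,0])

```text
t: 14.47
position: [0.5924, 0.2547, 0.164]
orientation: [-3.138, 0.004, 0.294]
wrist_force: [0.3, -0.6, -3.2]
finger_gap: 0.685
finger_force: 44.8
```

arm_command(steps=[0.03,-0.35,0,0,0,0,0.07,-0.65,0,0,0,0,0.09,-0.87,0,0,0,0,0.09,-0.87,0,0,0,0,0.09,-0.87,0,0,0,0])

```text
t: 14.88
position: [0.5779, 0.3358, 0.1642]
orientation: [3.141, 0.004, 0.292]
wrist_force: [0.2, -0.2, -2.0]
finger_gap: 0.692
finger_force: 44.9
```

```bash
python3 - <<'E'
from h import *
p=eyes.camera('wrist');cv2.imwrite('pics/w2.png',p['image'])
go(.5804,.3354,.0333)
E
```

```text
at [0.5784 0.3349 0.1645] yaw 0.291 -> shift x,y,z(100mm) [2.100e-02 1.000e-03 1.312e+00]
```

View pics/w2.png

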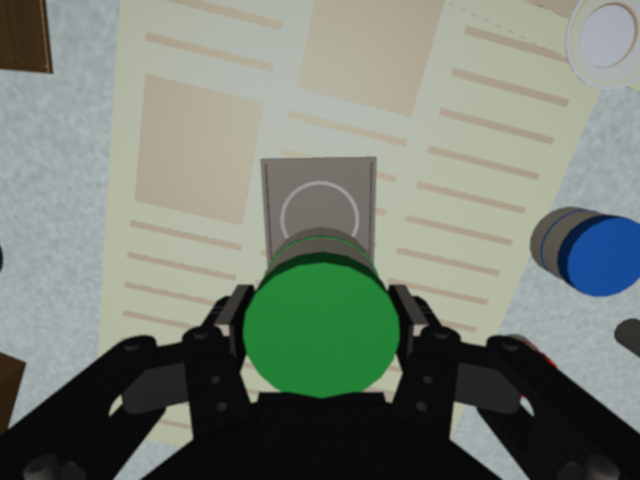

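The wrist view shows the tub upright in the grip at (320,325), in line with the empty rear ring at (320,215). Lowering it now.

arm_command(steps=[0.01,0,0.15,0,0,0,0.01,0,0.4,0,0,0,0.01,0,0.65,0,0,0,0.01,0,0.8,0,0,0,0.01,0,0.8,0,0,0])

```text
t: 15.35
position: [0.577, 0.3331, 0.0802]
orientation: [3.14, 0.011, 0.288]
wrist_force: [-0.8, -0.5, -3.0]
finger_gap: 0.692
finger_force: 44.9
```

arm_command(steps=[0,0,0.15,0,0,0,0,0,0.3,0,0,0,0,0,0.4,0,0,0,0,0,0.46,0,0,0,0,0,0.46,0,0,0])

```text
t: 15.77
position: [0.5791, 0.3354, 0.0388]
orientation: [3.141, 0.003, 0.29]
wrist_force: [-0.2, 0.7, -2.5]
finger_gap: 0.692
finger_force: 44.9
```

arm_command(steps=[0,0,0.01,0,0,0,0,0,0.02,0,0,0,0,0,0.03,0,0,0,0,0,0.03,0,0,0,0,0,0.03,0,0,0])

```text
t: 16.18
position: [0.5806, 0.336, 0.0384]
orientation: [-3.142, -0.001, 0.29]
wrist_force: [0.2, 0.3, -2.1]
finger_gap: 0.691
finger_force: 44.9
```

arm_command(steps=[0,0,0.01,0,0,0,0,0,0.02,0,0,0,0,0,0.035,0,0,0,0,0,0.045,0,0,0,0,0,0.045,0,0,0])

```text
t: 16.6
position: [0.5803, 0.3358, 0.0334]
orientation: [3.142, -0.0, 0.29]
wrist_force: [-0.7, 0.1, -1.5]
finger_gap: 0.69
finger_force: 45.1
```

arm_command(steps=[0,0,0.005,0,0,0,0,0,0.005,0,0,0,0,0,0.005,0,0,0,0,0,0.005,0,0,0])

```text
t: 16.93
position: [0.5803, 0.3359, 0.0334]
orientation: [3.142, -0.0, 0.29]
wrist_force: [-2.0, -1.3, 2.7]
finger_gap: 0.691
finger_force: 45.1
```

arm_command(steps=[0,0,0,0,0,0,0,0,0,0,0,0,0,0,0,0,0,0,0,0,0,0,0,0,0,0,0,0,0,0], fingers=1)

```text
t: 17.35
position: [0.5804, 0.3359, 0.0327]
orientation: [-3.142, -0.0, 0.29]
wrist_force: [1.0, -0.2, 0.2]
finger_gap: 1.001
finger_force: 0.0
```

arm_command(steps=[0,0,-0.1,0,0,0,0,0,-0.3,0,0,0,0,0,-0.6,0,0,0,0,0,-1,0,0,0,0,0,-1,0,0,0])

```text
t: 17.77
position: [0.5852, 0.338, 0.1436]
orientation: [-3.14, -0.017, 0.29]
wrist_force: [2.7, 1.5, 1.3]
finger_gap: 1.003
finger_force: 0.0
```

arm_command(steps=[0,0,-0.4,0,0,0,0,0,-0.7,0,0,0,0,0.4,-0.7,0,0,0,0,0.8,-0.7,0,0,0,0,0.8,-0.7,0,0,0])

```text
t: 18.18
position: [0.6057, 0.2541, 0.2051]
orientation: [3.138, -0.004, 0.285]
wrist_force: [0.5, -0.4, -0.6]
finger_gap: 1.0
finger_force: 0.0
```

arm_command(steps=[-0.1,0.8,0,0,0,0,-0.1,0.8,0,0,0,0,-0.1,0.8,0,0,0,0])

```text
t: 18.43
position: [0.6177, 0.1742, 0.2035]
orientation: [3.139, -0.001, 0.285]
wrist_force: [0.3, 0.4, 0.2]
finger_gap: 0.998
finger_force: 0.0
```

arm_command(steps=[-0.1,0.7,0,0,0,0,-0.1,0.7,0,0,0,0,-0.1,0.7,0,0,0,0,-0.1,0.7,0,0,0,0])

```text
t: 18.77
position: [0.6271, 0.1088, 0.2033]
orientation: [-3.141, -0.001, 0.287]
wrist_force: [-0.4, 0.2, -0.0]
finger_gap: 1.0
finger_force: 0.0
```

```bash
python3 - <<'E'
from h import *
q=eyes.camera('top')
for k in lids(q,'green',90): print('top green',np.round(circ(np.array([ray(q,x,.064)[:2] for x in k])),4))
w=eyes.camera('wrist')
for n,v in (('t',q),('w',w)):
  for k in lids(v,'blue',90): print(n,'blue',np.round(circ(np.array([ray(v,x,.055)[:2] for x in k])),4))
go(.626,.108,.0243)
E
```

```text
top green [0.579  0.3417 0.0492]
top green [ 0.8873 -0.5278  0.0603]
t blue [0.6252 0.0951 0.0474]
w blue [0.6257 0.1092 0.0665]
at [0.6268 0.1105 0.2031] yaw 0.29 -> shift x,y,z(100mm) [-0.015  0.022  1.788]
```

arm_command(steps=[-0.02,0.02,0.1,0,0,0,-0.02,0.02,0.4,0,0,0,-0.02,0.02,0.75,0,0,0,-0.02,0.02,0.95,0,0,0,-0.02,0.02,1,0,0,0])

```text
t: 19.28
position: [0.6213, 0.1084, 0.0967]
orientation: [-3.139, 0.01, 0.291]
wrist_force: [-0.3, 0.1, -0.4]
finger_gap: 0.996
finger_force: 0.0
```

arm_command(steps=[0,0,0.3,0,0,0,0,0,0.55,0,0,0,0,0,0.7,0,0,0,0,0,0.8,0,0,0,0,0,0.8,0,0,0])

```text
t: 19.7
position: [0.6241, 0.1076, 0.0208]
orientation: [-3.141, 0.003, 0.29]
wrist_force: [-0.1, 0.2, -1.2]
finger_gap: 0.997
finger_force: 0.0
```

arm_command(steps=[0,0,0,0,0,0,0,0,0,0,0,0,0,0,0,0,0,0,0,0,0,0,0,0,0,0,0,0,0,0], fingers=-1)

```text
t: 20.12
position: [0.627, 0.1073, 0.0249]
orientation: [3.141, -0.004, 0.29]
wrist_force: [-0.6, 0.2, 4.4]
finger_gap: 0.786
finger_force: 45.8
```

arm_command(steps=[0,0,0,0,0,0,0,0,0,0,0,0,0,0,0,0,0,0])

```text
t: 20.37
position: [0.6271, 0.1072, 0.0249]
orientation: [3.141, -0.004, 0.29]
wrist_force: [0.8, 0.4, 5.6]
finger_gap: 0.781
finger_force: 46.0
```

arm_command(steps=[0,0,-0.1,0,0,0,0,0,-0.3,0,0,0,0,0,-0.6,0,0,0,0,0,-0.9,0,0,0,0,0,-1,0,0,0])

```text
t: 20.78
position: [0.6275, 0.1072, 0.1276]
orientation: [3.14, -0.006, 0.29]
wrist_force: [1.1, 0.2, -0.8]
finger_gap: 0.778
finger_force: 45.3
```

arm_command(steps=[0,0,-0.4,0,0,0,0,0,-0.4,0,0,0,0,0,-0.4,0,0,0])

```text
t: 21.03
position: [0.6268, 0.1072, 0.1652]
orientation: [3.14, -0.005, 0.29]
wrist_force: [0.2, 0.4, -1.8]
finger_gap: 0.781
finger_force: 45.8
```

```bash
python3 - <<'E'
from h import *
go(.4845,-.3235,.17)
E
```

```text
at [0.6268 0.1072 0.1652] yaw 0.29 -> shift x,y,z(100mm) [-2.594  3.721 -0.048]
```

arm_command(steps=[-0.14,0.2,0,0,0,0,-0.34,0.49,0,0,0,0,-0.52,0.74,0,0,0,0])

```text
t: 21.28
position: [0.5947, 0.0209, 0.1597]
orientation: [-3.14, 0.005, 0.292]
wrist_force: [1.6, -0.1, -2.1]
finger_gap: 0.785
finger_force: 45.8
```

arm_command(steps=[-0.52,0.74,0,0,0,0,-0.52,0.74,0,0,0,0,-0.52,0.74,0,0,0,0])

```text
t: 21.53
position: [0.5649, -0.0687, 0.1598]
orientation: [-3.141, 0.006, 0.286]
wrist_force: [0.9, 0.7, -1.7]
finger_gap: 0.782
finger_force: 45.8
```

arm_command(steps=[-0.52,0.74,0,0,0,0,-0.52,0.74,0,0,0,0,-0.52,0.74,0,0,0,0])

```text
t: 21.78
position: [0.5368, -0.1541, 0.1604]
orientation: [-3.141, 0.004, 0.286]
wrist_force: [0.1, -0.9, -0.2]
finger_gap: 0.781
finger_force: 45.9
```

arm_command(steps=[-0.52,0.74,0,0,0,0,-0.52,0.74,0,0,0,0,-0.52,0.74,0,0,0,0])

```text
t: 22.03
position: [0.5084, -0.2398, 0.1608]
orientation: [-3.141, 0.003, 0.286]
wrist_force: [0.1, 1.2, -1.6]
finger_gap: 0.786
finger_force: 46.0
```

arm_command(steps=[-0.2,0.28,0,0,0,0,-0.35,0.5,0,0,0,0,-0.45,0.65,0,0,0,0,-0.5,0.74,0,0,0,0,-0.5,0.74,0,0,0,0])

```text
t: 22.45
position: [0.4832, -0.3219, 0.1612]
orientation: [-3.14, 0.001, 0.287]
wrist_force: [-0.4, -0.0, -0.7]
finger_gap: 0.784
finger_force: 46.0
```

```bash
python3 - <<'E'
from h import *
p=eyes.camera('wrist');cv2.imwrite('pics/w3.png',p['image'])
r=eyes.trace('mat',p)
if r:
    m=r[0]['region'].astype(np.uint8);q=max(cv2.findContours(m,0,1)[0],key=cv2.contourArea)[:,0]
    print('mat',circ(np.array([ray(p,x.astype(float),.006)[:2] for x in q])))
print(eyes.pinpoint('mat',p))
t=eyes.camera('top')
for k in lids(t,'green',90): print('top green',np.round(circ(np.array([ray(t,x,.064)[:2] for x in k])),4))
go(.485,-.323,.031)
E
```

```text
mat (np.float64(0.4933730301906208), np.float64(-0.3201139618897562), np.float64(0.09113055241776903))
[{'at': [0.4825, -0.3233, -0.006], 'conf': 0.66}]
top green [0.4869 0.3048 0.0579]
top green [0.5801 0.3346 0.0582]
top green [ 0.8882 -0.5283  0.053 ]
at [ 0.4842 -0.3196  0.1621] yaw 0.291 -> shift x,y,z(100mm) [-0.002  0.035  1.311]
```

View pics/w3.png

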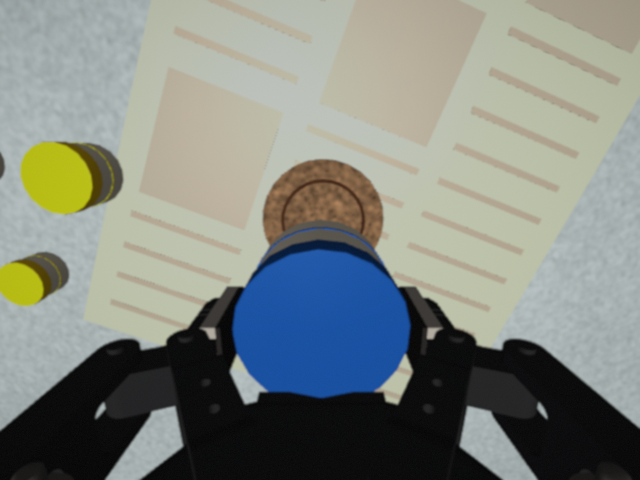

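Both greens sit within about 2 mm of their bays. The wrist view shows the blue tub at (322,325), aligned with the mat, whose edges run from column 263 to 383.

arm_command(steps=[0,0.03,0.15,0,0,0,0,0.03,0.4,0,0,0,0,0.03,0.65,0,0,0,0,0.03,0.8,0,0,0,0,0.03,0.8,0,0,0])

```text
t: 23.07
position: [0.4829, -0.3204, 0.0783]
orientation: [-3.134, 0.004, 0.291]
wrist_force: [-1.5, 0.5, -2.1]
finger_gap: 0.781
finger_force: 46.0
```

arm_command(steps=[0,0,0.15,0,0,0,0,0,0.3,0,0,0,0,0,0.4,0,0,0,0,0,0.46,0,0,0,0,0,0.46,0,0,0])

```text
t: 23.48
position: [0.4845, -0.323, 0.036]
orientation: [-3.14, 0.001, 0.29]
wrist_force: [0.1, -0.0, -1.5]
finger_gap: 0.786
finger_force: 46.0
```

arm_command(steps=[0,0,0.01,0,0,0,0,0,0.01,0,0,0,0,0,0.01,0,0,0])

```text
t: 23.73
position: [0.4854, -0.3244, 0.0369]
orientation: [3.14, -0.001, 0.29]
wrist_force: [0.9, -0.9, -1.1]
finger_gap: 0.787
finger_force: 46.0
```

arm_command(steps=[0,0,0.01,0,0,0,0,0,0.02,0,0,0,0,0,0.035,0,0,0,0,0,0.05,0,0,0,0,0,0.055,0,0,0])

```text
t: 24.15
position: [0.4848, -0.3241, 0.0308]
orientation: [-3.141, 0.0, 0.29]
wrist_force: [-2.2, 2.0, 5.2]
finger_gap: 0.779
finger_force: 46.6
```

arm_command(steps=[0,0,0.005,0,0,0,0,0,0.005,0,0,0,0,0,0.005,0,0,0,0,0,0.005,0,0,0])

```text
t: 24.48
position: [0.4848, -0.3241, 0.0309]
orientation: [-3.141, 0.0, 0.29]
wrist_force: [-2.7, 1.9, 4.5]
finger_gap: 0.784
finger_force: 46.8
```

arm_command(steps=[0,0,0,0,0,0,0,0,0,0,0,0,0,0,0,0,0,0,0,0,0,0,0,0,0,0,0,0,0,0], fingers=1)

```text
t: 24.9
position: [0.4848, -0.324, 0.0297]
orientation: [-3.142, 0.0, 0.29]
wrist_force: [0.2, 0.4, -0.1]
finger_gap: 1.005
finger_force: 0.0
```

arm_command(steps=[0,0,-0.1,0,0,0,0,0,-0.3,0,0,0,0,0,-0.6,0,0,0,0,0,-1,0,0,0,0,0,-1,0,0,0])

```text
t: 25.32
position: [0.4889, -0.3276, 0.1395]
orientation: [3.128, -0.008, 0.29]
wrist_force: [0.4, -1.4, 1.7]
finger_gap: 1.002
finger_force: 0.0
```

arm_command(steps=[0,0,-0.4,0,0,0,0,0,-0.7,0,0,0,0.2,-0.4,-0.7,0,0,0,0.2,-0.7,-0.7,0,0,0,0.2,-0.7,-0.7,0,0,0])

```text
t: 25.73
position: [0.4833, -0.2469, 0.2006]
orientation: [-3.14, -0.001, 0.293]
wrist_force: [-0.0, 0.8, 0.4]
finger_gap: 0.997
finger_force: 0.0
```

arm_command(steps=[0.1,-0.7,0,0,0,0,0.1,-0.7,0,0,0,0,0.1,-0.7,0,0,0,0])

```text
t: 25.98
position: [0.4726, -0.1775, 0.1997]
orientation: [-3.14, 0.0, 0.293]
wrist_force: [0.8, 0.5, 0.4]
finger_gap: 1.002
finger_force: 0.0
```

arm_command(steps=[0.1,-0.6,0,0,0,0,0.1,-0.6,0,0,0,0,0.1,-0.6,0,0,0,0,0.1,-0.6,0,0,0,0])

```text
t: 26.32
position: [0.4663, -0.121, 0.2003]
orientation: [3.14, -0.001, 0.291]
wrist_force: [-0.1, 0.9, -0.2]
finger_gap: 1.002
finger_force: 0.0
```

```bash
python3 - <<'E'
from h import *
q=eyes.camera('top')
w=eyes.camera('wrist');cv2.imwrite('pics/w4.png',w['image'])
for n,v in (('t',q),('w',w)):
  for c in ('blue','yellow'):
    for k in lids(v,c,90): print(n,c,k.mean(0).round(),np.round(circ(np.array([ray(v,x,.061 if c=='blue' else .046)[:2] for x in k])),4))
go(.4673,-.1153,.014)
E
```

```text
t blue [516. 287.] [ 0.4839 -0.3327  0.0535]
t yellow [319. 305.] [ 0.45   -0.0177  0.0396]
w blue [538. 266.] [ 0.4845 -0.3216  0.0689]
w yellow [254. 305.] [ 0.3679 -0.0832  0.0403]
w yellow [314. 218.] [ 0.4676 -0.115   0.0552]
w yellow [214. 200.] [ 0.4542 -0.0223  0.0415]
at [ 0.4665 -0.122   0.2003] yaw 0.289 -> shift x,y,z(100mm) [ 0.027 -0.062  1.863]
```

View pics/w4.png

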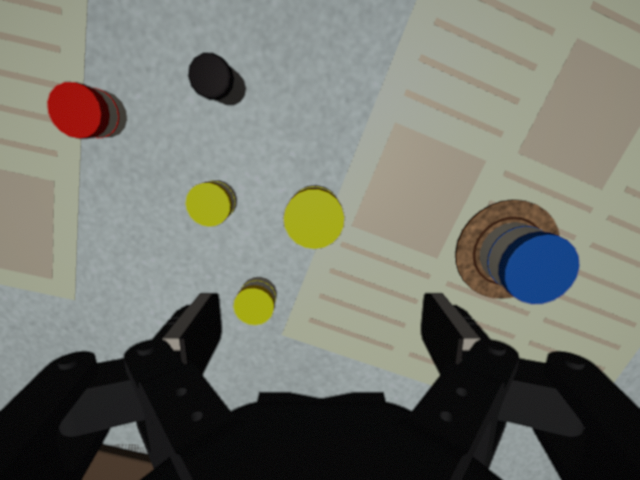

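The wrist view shows the 56 mm yellow tub at (314,218), with the small ones at (208,204) and (254,305). Blue stands on the mat at (540,268).

arm_command(steps=[0.03,-0.06,0.1,0,0,0,0.03,-0.06,0.4,0,0,0,0.03,-0.06,0.75,0,0,0,0.03,-0.06,0.95,0,0,0,0.03,-0.06,1,0,0,0])

```text
t: 26.83
position: [0.464, -0.1134, 0.0947]
orientation: [-3.135, 0.007, 0.289]
wrist_force: [-0.6, -0.7, -0.5]
finger_gap: 1.001
finger_force: 0.0
```

arm_command(steps=[0,0,0.3,0,0,0,0,0,0.55,0,0,0,0,0,0.7,0,0,0,0,0,0.82,0,0,0,0,0,0.82,0,0,0])

```text
t: 27.25
position: [0.4658, -0.1141, 0.0157]
orientation: [-3.139, 0.003, 0.289]
wrist_force: [-0.6, 1.1, -0.1]
finger_gap: 1.0
finger_force: 0.0
```

arm_command(steps=[0,0,0,0,0,0,0,0,0,0,0,0,0,0,0,0,0,0,0,0,0,0,0,0,0,0,0,0,0,0], fingers=-1)

```text
t: 27.67
position: [0.4687, -0.115, 0.0195]
orientation: [3.139, -0.003, 0.29]
wrist_force: [0.4, -1.6, 5.2]
finger_gap: 0.639
finger_force: 43.2
```

arm_command(steps=[0,0,0,0,0,0,0,0,0,0,0,0,0,0,0,0,0,0])

```text
t: 27.92
position: [0.4687, -0.115, 0.0195]
orientation: [3.139, -0.003, 0.29]
wrist_force: [-0.0, -1.0, 6.5]
finger_gap: 0.639
finger_force: 43.3
```

arm_command(steps=[0,0,-0.1,0,0,0,0,0,-0.3,0,0,0,0,0,-0.6,0,0,0,0,0,-0.9,0,0,0,0,0,-1,0,0,0])

```text
t: 28.33
position: [0.469, -0.115, 0.1221]
orientation: [3.137, -0.005, 0.29]
wrist_force: [1.3, -0.5, -1.3]
finger_gap: 0.642
finger_force: 43.0
```

arm_command(steps=[0,0,-0.5,0,0,0,0,0,-0.5,0,0,0,0,0,-0.5,0,0,0])

```text
t: 28.58
position: [0.469, -0.1151, 0.1709]
orientation: [3.137, -0.005, 0.29]
wrist_force: [0.6, -0.0, -2.3]
finger_gap: 0.645
finger_force: 43.5
```

```bash
python3 - <<'E'
from h import *
go(.4845,-.323,.17)
E
```

```text
at [ 0.469  -0.1151  0.1709] yaw 0.29 -> shift x,y,z(100mm) [-0.446  2.037  0.009]
```

arm_command(steps=[-0.04,0.2,0,0,0,0,-0.1,0.45,0,0,0,0,-0.15,0.7,0,0,0,0])

```text
t: 28.83
position: [0.4713, -0.1851, 0.1648]
orientation: [-3.138, 0.003, 0.291]
wrist_force: [0.6, 0.4, -1.7]
finger_gap: 0.645
finger_force: 43.5
```

arm_command(steps=[-0.08,0.35,0,0,0,0,-0.15,0.7,0,0,0,0,-0.15,0.7,0,0,0,0])

```text
t: 29.08
position: [0.4777, -0.2616, 0.1652]
orientation: [3.141, 0.002, 0.286]
wrist_force: [-0.1, 0.8, -0.7]
finger_gap: 0.641
finger_force: 43.5
```

arm_command(steps=[-0.06,0.3,0,0,0,0,-0.1,0.5,0,0,0,0,-0.14,0.64,0,0,0,0,-0.14,0.64,0,0,0,0,-0.14,0.64,0,0,0,0])

```text
t: 29.5
position: [0.4824, -0.3217, 0.1658]
orientation: [-3.138, 0.001, 0.289]
wrist_force: [0.6, 0.2, -1.5]
finger_gap: 0.641
finger_force: 43.7
```

```bash
python3 - <<'E'
from h import *
p=eyes.camera('wrist');cv2.imwrite('pics/w5.png',p['image'])
for c in ('blue','yellow'):
    for k in lids(p,c,90): print(c,k.mean(0).round(),k.min(0),k.max(0),np.round(circ(np.array([ray(p,x,.061 if c=='blue' else .197)[:2] for x in k])),4))
go(.4848,-.323,.0805)
E
```

```text
blue [326. 223.] [282. 190.] [369. 255.] [ 0.4907 -0.3231  0.0563]
yellow [ 29. 279.] [  2. 258.] [ 54. 302.] [ 0.4725 -0.2139  0.0179]
yellow [320. 317.] [249. 243.] [392. 389.] [ 0.4864 -0.3206  0.0562]
at [ 0.4826 -0.3211  0.1661] yaw 0.29 -> shift x,y,z(100mm) [0.016 0.024 0.856]
```

View pics/w5.png

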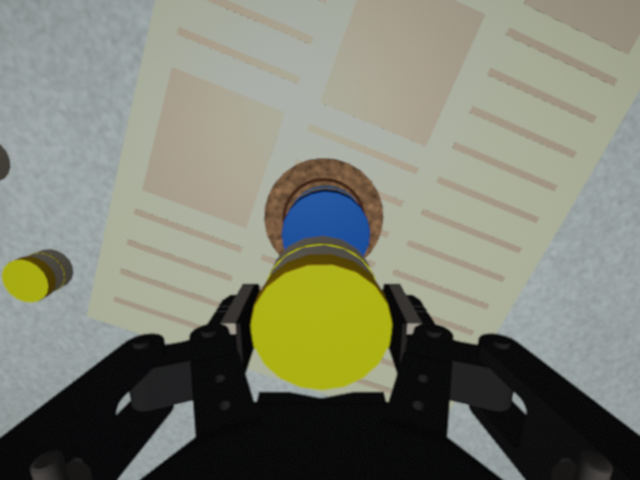

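```bash
python3 - <<'E'
from h import *
from scipy.optimize import least_squares as L
p=eyes.camera('wrist')
k=max(lids(p,'blue',90),key=len);k=k[k[:,1]<225]
w=np.array([ray(p,x,.061)[:2] for x in k])
print(len(w),L(lambda c:np.hypot(*(w-c).T)-.0335,[.484,-.323]).x)
k=max(lids(p,'yellow',90),key=len);k=k[k[:,1]>300]
w=np.array([ray(p,x,.1925)[:2] for x in k]);print(L(lambda c:np.hypot(*(w-c).T)-.0275,[.484,-.323]).x)
E
```

```text
113 [ 0.48470518 -0.32425339]
[ 0.48078395 -0.32169038]
```

arm_command(steps=[0.03,0.035,0.12,0,0,0,0.03,0.035,0.35,0,0,0,0.03,0.035,0.6,0,0,0,0.03,0.035,0.75,0,0,0,0.03,0.035,0.78,0,0,0])

```text
t: 30.02
position: [0.4852, -0.3218, 0.0851]
orientation: [-3.135, 0.004, 0.291]
wrist_force: [-1.2, -0.4, -3.2]
finger_gap: 0.643
finger_force: 43.7
```

arm_command(steps=[0,0,0.01,0,0,0,0,0,0.01,0,0,0,0,0,0.01,0,0,0,0,0,0.01,0,0,0])

```text
t: 30.35
position: [0.4881, -0.3255, 0.0905]
orientation: [3.139, -0.002, 0.29]
wrist_force: [-0.1, 0.2, -1.6]
finger_gap: 0.642
finger_force: 43.7
```

arm_command(steps=[-0.02,-0.015,0.02,0,0,0,-0.02,-0.015,0.04,0,0,0,-0.02,-0.015,0.06,0,0,0,-0.02,-0.015,0.075,0,0,0,-0.02,-0.015,0.08,0,0,0])

```text
t: 30.77
position: [0.4846, -0.3239, 0.0806]
orientation: [-3.141, 0.0, 0.29]
wrist_force: [-1.0, 1.7, 0.1]
finger_gap: 0.644
finger_force: 44.0
```

arm_command(steps=[0,0,0.01,0,0,0,0,0,0.02,0,0,0,0,0,0.025,0,0,0,0,0,0.025,0,0,0])

```text
t: 31.1
position: [0.485, -0.3241, 0.0806]
orientation: [-3.141, 0.001, 0.29]
wrist_force: [-4.6, 3.7, 9.2]
finger_gap: 0.643
finger_force: 44.7
```

arm_command(steps=[0,0,-0.015,0,0,0,0,0,-0.015,0,0,0])

```text
t: 31.27
position: [0.4852, -0.3244, 0.0806]
orientation: [3.14, -0.001, 0.29]
wrist_force: [-1.3, -0.2, 2.4]
finger_gap: 0.641
finger_force: 44.4
```

arm_command(steps=[0,0,0,0,0,0,0,0,0,0,0,0,0,0,0,0,0,0,0,0,0,0,0,0,0,0,0,0,0,0], fingers=1)

```text
t: 31.68
position: [0.4848, -0.3239, 0.0796]
orientation: [-3.141, 0.0, 0.29]
wrist_force: [-0.2, -0.7, 0.1]
finger_gap: 1.0
finger_force: 0.0
```

arm_command(steps=[0,0,-0.1,0,0,0,0,0,-0.3,0,0,0,0,0,-0.6,0,0,0,0,0,-1,0,0,0,0,0,-1,0,0,0])

```text
t: 32.1
position: [0.4885, -0.3273, 0.1899]
orientation: [3.128, -0.008, 0.29]
wrist_force: [1.4, -1.1, 1.0]
finger_gap: 1.0
finger_force: 0.0
```

arm_command(steps=[0,0,-0.2,0,0,0,0.2,-0.3,-0.2,0,0,0,0.3,-0.8,-0.2,0,0,0,0.3,-0.8,-0.2,0,0,0])

```text
t: 32.43
position: [0.4906, -0.2348, 0.2006]
orientation: [-3.14, -0.001, 0.292]
wrist_force: [0.7, -1.0, -1.0]
finger_gap: 0.999
finger_force: 0.0
```

arm_command(steps=[0.3,-0.8,0,0,0,0,0.3,-0.8,0,0,0,0,0.3,-0.8,0,0,0,0])

```text
t: 32.68
position: [0.4964, -0.1483, 0.2001]
orientation: [-3.139, -0.001, 0.295]
wrist_force: [0.3, 1.0, -0.1]
finger_gap: 1.001
finger_force: 0.0
```

arm_command(steps=[0.3,-0.8,0,0,0,0,0.3,-0.8,0,0,0,0,0.3,-0.8,0,0,0,0])

```text
t: 32.93
position: [0.5024, -0.0635, 0.2002]
orientation: [-3.14, -0.001, 0.295]
wrist_force: [-0.2, -0.3, -0.3]
finger_gap: 1.002
finger_force: 0.0
```

arm_command(steps=[0.3,-0.8,0,0,0,0,0.3,-0.8,0,0,0,0,0.3,-0.8,0,0,0,0])

```text
t: 33.18
position: [0.5084, 0.0215, 0.2004]
orientation: [-3.14, -0.001, 0.295]
wrist_force: [-0.3, -0.3, -0.2]
finger_gap: 1.006
finger_force: 0.0
```

arm_command(steps=[0.15,-0.8,0,0,0,0,0.15,-0.8,0,0,0,0,0.15,-0.8,0,0,0,0,0.15,-0.8,0,0,0,0,0.15,-0.8,0,0,0,0])

```text
t: 33.6
position: [0.5002, 0.0973, 0.2001]
orientation: [3.141, -0.0, 0.29]
wrist_force: [0.2, -0.5, 0.7]
finger_gap: 1.003
finger_force: 0.0
```

```bash
python3 - <<'E'
from h import *
q=eyes.camera('top')
w=eyes.camera('wrist');cv2.imwrite('pics/w6.png',w['image']);cv2.imwrite('pics/t6.png',q['image'])
for n,v in (('t',q),('w',w)):
  for c,h in (('yellow',.107),('red',.044)):
    for k in lids(v,c,90): print(n,c,k.mean(0).round(),np.round(circ(np.array([ray(v,x,h)[:2] for x in k])),4))
go(.4996,.1026,.02)
E
```

```text
t yellow [358. 360.] [ 0.3665 -0.0774  0.0376]
t yellow [319. 305.] [ 0.4486 -0.0175  0.037 ]
t yellow [517. 289.] [ 0.4831 -0.3239  0.0566]
t red [592.  74.] [ 0.8563 -0.4829  0.0357]
w yellow [430. 378.] [ 0.411  -0.0241  0.0187]
w yellow [413. 296.] [0.4774 0.0168 0.03  ]
w red [313. 218.] [0.5004 0.1046 0.0455]
at [0.5003 0.0966 0.2   ] yaw 0.288 -> shift x,y,z(100mm) [ 0.011 -0.059  1.8  ]
```

View pics/t6.png

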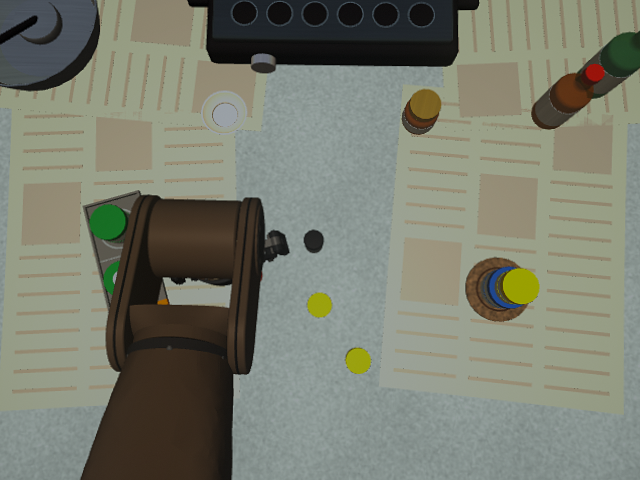

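The top view shows yellow on blue, centred (517,289), and both greens in the tray. Next is the red tub.

arm_command(steps=[0.01,-0.07,0.1,0,0,0,0.01,-0.07,0.4,0,0,0,0.01,-0.07,0.75,0,0,0,0.01,-0.07,0.95,0,0,0,0.01,-0.07,1,0,0,0])

```text
t: 34.12
position: [0.4953, 0.1042, 0.0946]
orientation: [-3.139, 0.009, 0.288]
wrist_force: [0.0, -0.5, -1.1]
finger_gap: 1.002
finger_force: 0.0
```

arm_command(steps=[0,0,0.3,0,0,0,0,0,0.55,0,0,0,0,0,0.7,0,0,0,0,0,0.82,0,0,0,0,0,0.82,0,0,0])

```text
t: 34.53
position: [0.4975, 0.1045, 0.0158]
orientation: [-3.14, 0.004, 0.289]
wrist_force: [-0.7, -0.1, -0.7]
finger_gap: 1.001
finger_force: 0.0
```

arm_command(steps=[0,0,0,0,0,0,0,0,0,0,0,0,0,0,0,0,0,0,0,0,0,0,0,0,0,0,0,0,0,0], fingers=-1)

```text
t: 34.95
position: [0.5005, 0.1049, 0.0196]
orientation: [3.141, -0.004, 0.29]
wrist_force: [-0.1, -0.8, 5.4]
finger_gap: 0.522
finger_force: 41.3
```

arm_command(steps=[0,0,0,0,0,0,0,0,0,0,0,0,0,0,0,0,0,0])

```text
t: 35.2
position: [0.5005, 0.1049, 0.0196]
orientation: [3.141, -0.003, 0.29]
wrist_force: [0.5, -0.6, 5.9]
finger_gap: 0.524
finger_force: 41.4
```

arm_command(steps=[0,0,-0.1,0,0,0,0,0,-0.3,0,0,0,0,0,-0.6,0,0,0,0,0,-0.9,0,0,0,0,0,-1,0,0,0])

```text
t: 35.62
position: [0.5011, 0.1051, 0.1225]
orientation: [3.14, -0.007, 0.29]
wrist_force: [1.7, 0.7, 0.1]
finger_gap: 0.522
finger_force: 41.0
```

arm_command(steps=[0,0,-0.4,0,0,0,0,0,-0.8,0,0,0,0,0,-0.8,0,0,0,0,0,-0.8,0,0,0])

```text
t: 35.95
position: [0.5003, 0.105, 0.2005]
orientation: [3.14, -0.006, 0.29]
wrist_force: [-0.9, 1.4, -1.4]
finger_gap: 0.52
finger_force: 41.3
```

```bash
python3 - <<'E'
from h import *
go(.4845,-.324,.2)
E
```

```text
at [0.5003 0.105  0.2005] yaw 0.29 -> shift x,y,z(100mm) [-1.377  4.066  0.005]
```

arm_command(steps=[-0.06,0.2,0,0,0,0,-0.18,0.5,0,0,0,0,-0.28,0.81,0,0,0,0])

```text
t: 36.2
position: [0.4931, 0.0194, 0.195]
orientation: [-3.139, 0.004, 0.292]
wrist_force: [0.8, -0.7, -0.8]
finger_gap: 0.524
finger_force: 41.4
```

arm_command(steps=[-0.28,0.81,0,0,0,0,-0.28,0.81,0,0,0,0,-0.28,0.81,0,0,0,0])

```text
t: 36.45
position: [0.4899, -0.0714, 0.1953]
orientation: [3.141, 0.004, 0.284]
wrist_force: [0.2, -0.6, -0.4]
finger_gap: 0.524
finger_force: 41.5
```

arm_command(steps=[-0.28,0.81,0,0,0,0,-0.28,0.81,0,0,0,0,-0.28,0.81,0,0,0,0])

```text
t: 36.7
position: [0.4865, -0.1565, 0.1957]
orientation: [3.141, 0.003, 0.285]
wrist_force: [0.5, -0.5, -0.9]
finger_gap: 0.527
finger_force: 41.7
```

arm_command(steps=[-0.28,0.81,0,0,0,0,-0.28,0.81,0,0,0,0,-0.28,0.81,0,0,0,0])

```text
t: 36.95
position: [0.483, -0.2419, 0.1958]
orientation: [3.141, 0.003, 0.285]
wrist_force: [0.2, -0.1, -1.2]
finger_gap: 0.525
finger_force: 41.8
```

arm_command(steps=[-0.1,0.3,0,0,0,0,-0.2,0.55,0,0,0,0,-0.26,0.75,0,0,0,0,-0.26,0.81,0,0,0,0,-0.26,0.81,0,0,0,0])

```text
t: 37.37
position: [0.4819, -0.3225, 0.1958]
orientation: [-3.138, 0.001, 0.288]
wrist_force: [0.4, -0.1, -1.1]
finger_gap: 0.525
finger_force: 41.9
```

```bash
python3 - <<'E'
from h import *
from scipy.optimize import least_squares as L
p=eyes.camera('wrist');cv2.imwrite('pics/w7.png',p['image'])
for c in ('yellow','red'):
    for k in lids(p,c,90): print(c,k.mean(0).round(),k.min(0),k.max(0))
k=[k for k in lids(p,'yellow',90) if 250<k.mean(0)[0]<400][0];k=k[k[:,1]<np.median(k[:,1])]
w=np.array([ray(p,x,.107)[:2] for x in k]);print('Y',L(lambda c:np.hypot(*(w-c).T)-.0275,[.484,-.323]).x)
k=max(lids(p,'red',90),key=len);k=k[k[:,1]>k.mean(0)[1]]
z=manip.read_state()['position'][2]-.0196+.044
w=np.array([ray(p,x,z)[:2] for x in k]);print('R',z,L(lambda c:np.hypot(*(w-c).T)-.0225,[.484,-.323]).x)
go(.4845,-.324,.1266)
E
```

```text
yellow [ 53. 266.] [ 29. 247.] [ 75. 287.]
yellow [325. 231.] [286. 197.] [364. 261.]
yellow [  5. 160.] [  0. 143.] [ 14. 180.]
red [321. 314.] [263. 252.] [378. 374.]
Y [ 0.48604833 -0.32411665]
R 0.22040246964027266 [ 0.48098207 -0.32281636]
at [ 0.4819 -0.3215  0.196 ] yaw 0.289 -> shift x,y,z(100mm) [0.017 0.031 0.694]
```

View pics/w7.png

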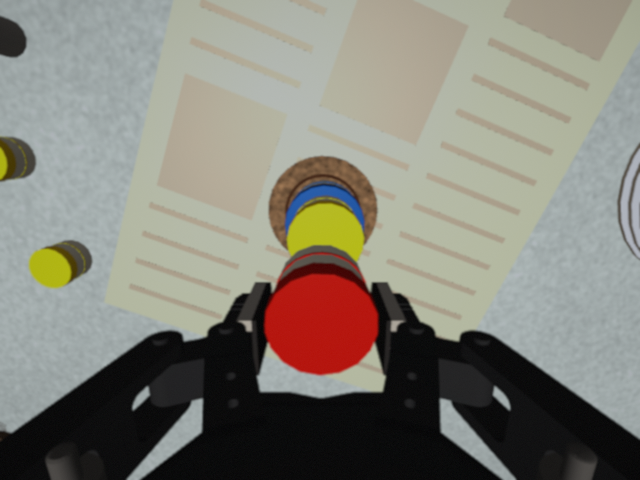

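The red tub is in the grip at (321,318) over yellow (325,231). I'll lower it with a small correction.

arm_command(steps=[0.01,0.01,0.12,0,0,0,0.01,0.01,0.3,0,0,0,0.01,0.01,0.48,0,0,0,0.01,0.01,0.6,0,0,0,0.01,0.01,0.62,0,0,0])

```text
t: 37.83
position: [0.482, -0.3203, 0.1317]
orientation: [-3.135, 0.003, 0.291]
wrist_force: [-0.2, -0.4, -1.3]
finger_gap: 0.528
finger_force: 41.9
```

arm_command(steps=[0,0,0.01,0,0,0,0,0,0.01,0,0,0,0,0,0.01,0,0,0,0,0,0.01,0,0,0])

```text
t: 38.17
position: [0.4842, -0.3238, 0.1362]
orientation: [3.14, -0.001, 0.29]
wrist_force: [-0.1, -0.2, -1.3]
finger_gap: 0.525
finger_force: 41.9
```

arm_command(steps=[0.01,0,0.02,0,0,0,0.01,0,0.04,0,0,0,0.01,0,0.06,0,0,0,0.01,0,0.075,0,0,0,0.01,0,0.085,0,0,0])

```text
t: 38.58
position: [0.4845, -0.323, 0.1267]
orientation: [-3.141, 0.0, 0.29]
wrist_force: [-1.9, 2.0, 4.9]
finger_gap: 0.525
finger_force: 42.4
```

arm_command(steps=[0,0,0.005,0,0,0,0,0,0.01,0,0,0,0,0,0.01,0,0,0,0,0,0.01,0,0,0])

```text
t: 38.92
position: [0.4848, -0.3232, 0.1267]
orientation: [3.141, -0.0, 0.29]
wrist_force: [-2.2, 1.5, 5.4]
finger_gap: 0.527
finger_force: 42.4
```

Contact made. Release, rise, move aside and check.

arm_command(steps=[0,0,-0.01,0,0,0,0,0,-0.01,0,0,0,0,0,-0.01,0,0,0,0,0,-0.01,0,0,0,0,0,-0.01,0,0,0], fingers=1)

```text
t: 39.33
position: [0.4845, -0.3229, 0.126]
orientation: [-3.141, 0.0, 0.29]
wrist_force: [-0.4, -0.6, 0.2]
finger_gap: 1.003
finger_force: 0.0
```

arm_command(steps=[0,0,-0.1,0,0,0,0,0,-0.3,0,0,0,0,0,-0.6,0,0,0,0,0,-0.9,0,0,0,0,0,-0.9,0,0,0])

```text
t: 39.75
position: [0.4874, -0.3256, 0.2249]
orientation: [3.13, -0.007, 0.29]
wrist_force: [1.0, -1.0, 1.3]
finger_gap: 0.996
finger_force: 0.0
```

arm_command(steps=[0,-0.2,0,0,0,0,0.2,-0.5,0,0,0,0,0.2,-0.8,0,0,0,0,0.2,-0.8,0,0,0,0])

```text
t: 40.08
position: [0.48, -0.2364, 0.2161]
orientation: [-3.139, 0.0, 0.293]
wrist_force: [1.0, 0.6, -0.8]
finger_gap: 1.0
finger_force: 0.0
```

arm_command(steps=[0.2,-0.8,0,0,0,0,0.2,-0.8,0,0,0,0,0.2,-0.8,0,0,0,0,0.2,-0.8,0,0,0,0,0.2,-0.8,0,0,0,0])

```text
t: 40.5
position: [0.4774, -0.1586, 0.2169]
orientation: [3.14, -0.001, 0.29]
wrist_force: [0.6, 0.3, -0.2]
finger_gap: 0.999
finger_force: 0.0
```

```bash
python3 - <<'E'
from h import *
q=eyes.camera('top');s=eyes.camera('scene')
for c,h in (('green',.064),('blue',.061),('yellow',.107),('red',.151)):
    for k in lids(q,c,90): print(c,k.mean(0).round(),np.round(circ(np.array([ray(q,x,h)[:2] for x in k])),4))
cv2.imwrite('pics/end.png',np.hstack([cv2.resize(q['image'],(400,300)),cv2.resize(s['image'],(400,300))]))
print(manip.read_state()['wrist_force'])
E
```

```text
green [122. 278.] [0.4871 0.3044 0.0585]
green [107. 222.] [0.5799 0.3344 0.0585]
green [625.  51.] [ 0.8869 -0.5269  0.0579]
yellow [357. 360.] [ 0.3658 -0.0766  0.0363]
yellow [319. 305.] [ 0.4486 -0.0175  0.037 ]
red [592.  74.] [ 0.8067 -0.4285  0.0313]
[0.58434724 1.0277861  0.61862019]
```

View pics/end.png

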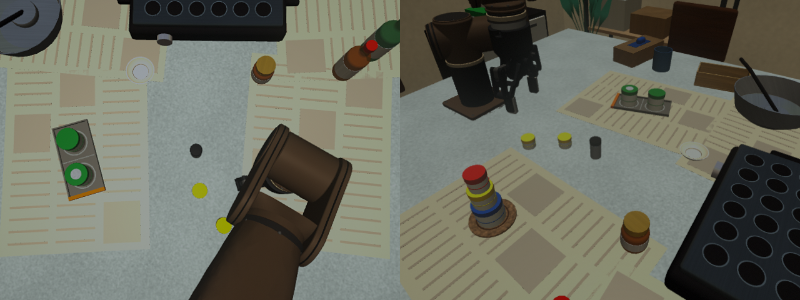

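The scene half shows the stack standing on the mat (red at 475,172) and both greens in the tray (dotted one at the orange end). The arm is clear.

```bash
python3 -c "
from workcell import manip
print(manip.finish_job())"
```

```text
the job is handed in; nothing more can be done
None
```

The job is handed in at about 40 s of the 122 s limit: the last pictures show the older green tub in the front bay, the new one in the rear bay (each within about 2 mm of centre), and blue, yellow and red stacked on the mat; the final top view did not show the stack, so red's centring on yellow was only seen in the side view, and no verdict came back.

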